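Balance the jar of pigment with bar weights

ROBOT

A 7-joint arm with a two-finger parallel gripper is mounted at the origin on the work surface. World frame = base frame: x ahead of the robot, y to its left, z up, the work surface at z = 0. Lengths are in m, angles in rad, forces in N, time in s.
With the tool pointing down it reaches from about 0.425 to 0.925 m from the base axis. Payload 6.8 kg.
Tool frame: the origin (TCP) lies on the centre line of the jaws, within the pads' length; the fingertips stand bot.tip_reach ahead of it and the grasp point (between the pads) lies 3 mm ahead of it (bot.tip_reach is the distance from the TCP to the fingertips, in m); z points along the fingers, y is the line along which they close (so a half turn about z gives the same grasp; the last joint's range is limited). The gripper opens to 85 mm and grips with 20 to 120 N. Pads are 22 mm wide; open, the fingers measure 114 mm over their backs; the gripper's body (76 mm by 85 mm) begins 54 mm behind the grasp point. The pads swing forward as they close: fully open they stand 13 mm farther back than shut.
Start: joints at [1.057, 0.477, 0.022, 1.555, -0.011, 1.109, -0.083], TCP at [0.266, -0.62, 0.253] pointing down, gripper open.
Joint ranges: [-2.96, 2.96], [-0.34, 2.1], [-1.41, 1.46], [0.24, 2.44], [-1.37, 4.51], [0.17, 1.92], [-2.96, 2.96]. Speed limits (rad/s): [2.39, 2.39, 3.14, 3.14, 3.14, 3.14, 3.14].

INTERFACE

Orientations are given as a unit quaternion [w, x, y, z].
In Python, from station import bot gives the robot as it stands.
- The arm moves only by the tool jog_arm, never from a script. Its argument "deltas" is a list of rows, each a list of 7 numbers: the shift along the world's x, y, z in m, then the turn, a rotation vector about the world's x, y, z in rad, then the opening, from 0 (shut) to 1 (fully open). In form: [[x, y, z, rx, ry, rz, grip], ...]. A call has 1 to 10 rows; each row shifts and turns the commanded pose from where the row before left it; what a row does not reach is not made up. A row lasts 1/10 s, in which the tool goes at most 50 mm and 8.59 degrees, less where a joint would pass 70% of its speed; a pose out of reach is approached as far as the arm can. A call with a gripper value outside its range is refused whole. The fingers move at their own pace and stop on an object; "newtons" is the grip in N (left out, the last holds). Time passes only in rows, so rows that do not move let the fingers close. It gives the time, the measured TCP pose, the force, the opening and the grip force at its end, in the units of the state.
- bot.get_obs(): the state, without advancing time (a new reading comes with each control period).
- bot.read_camera(name): name is "scene" or "top"; returns a dict with "img" (400x640x3 uint8, red, green, blue), "K" (3x3 intrinsics, pixels), "eye" and "attitude" of the camera in the world. Camera axes: x right, y down, z forward; pixel columns grow to the right and rows downward; lengths in m; the calibration is good to about 2 mm. A picture is of the moment at which its call begins. There is no depth.
- bot.hand_in(): hands the job in; it is judged then, once.
The state is a dict: "t": time; "q": joint angles; "joint_vel": joint speeds; "joint_torque": joint torques, N m; "eef_pos": TCP position; "tool_rot": TCP orientation; "contact_force": force on the tool from outside, world axes, zero at the start; "torque": the same for the moment, N m; "gripper_width": opening from 0.0 (shut) to 1.0 (fully open); "grasp_force": force on a finger pad.
Only numpy, scipy, OpenCV 4.12 (cv2) and the standard library are available. Lean on these libraries where they do the work, as an engineer would, in place of code of your own. Each camera call takes 0.05 s, during which the arm holds its last target. There are 200 camera calls.

TASK

One of the three sealed jars stands on the scale's square pan. From the scale's wooden shelf, slide, without lifting them, the two bar weights that together weigh as much as that jar onto the empty wide pan, so that they lie flat and wholly on it and the beam comes to rest level. Leave the third weight on the shelf, and leave all the jars where they stand.

Things in the scene. Friction and masses are not known exactly. Their poses are not given: they have to be found in the camera images.
- scale: grey two-pan balance with a wooden weight shelf, fixed to the table. Origin: centre of its base's underside; z up, y along the beam: wide steel pan at y = -130 mm, square jar pan at +130 mm, shelf beyond the wide pan. A white dial 70 mm wide stands over the pivot, top 155 mm above the table; its red needles point at the green mark when level.
- shelf_mid (a point): centre of the shelf's top, at x 0, y -265 mm of the scale, 110 mm above the table; axes as the scale's. The shelf is a flat board without rims, 200 mm in x and 155 mm in y; a 3 mm gap separates its +y edge from the wide pan. Friction is ordinary, the weights slide easily.
- beam (a joint): tilt of the beam, rad: 0 is level, -0.06 is the stop with the jar pan down and the wide pan up (as at the start), +0.06 the stop with the wide pan down. Sprung: a difference of 100 g swings it to a stop, 30 g by 0.018. Settles in about 1.5 s. Where a weight lies on its pan makes no difference.
- loadpan_top (a point): centre of the upper face of the wide steel pan (200 mm in the scale's x, 110 mm in y; axes as the scale's). It is 100 mm above the table when level; at the start 108 mm, that is 2 mm below the shelf's top. Rims 10 mm high, 4 mm thick on three sides; the edge to the shelf is open. It stays horizontal, and up until the load nearly equals the jar's, then sinks 8 mm to level.
- jarpan_top (a point): centre of the upper face of the square jar pan (120 x 120 mm, no rim); same axes as the scale. 100 mm above the table when level.
- weight_200: blue bar weight of 200 g: a bar 30 wide (x) x 72 long (y) x 13 mm high with a steel knob (16 mm across, its top 16 mm above the bar) in the middle of its top. Origin: centre of its underside, z up. It starts on the wooden shelf of the scale, knob up, long side roughly along the scale's y.
- weight_300: yellow bar weight of 300 g: a bar 30 wide (x) x 72 long (y) x 19 mm high with a steel knob (16 mm across, its top 16 mm above the bar) in the middle of its top. Origin: centre of its underside, z up. It starts on the wooden shelf of the scale, knob up, long side roughly along the scale's y.
- weight_400: red bar weight of 400 g: a bar 30 wide (x) x 72 long (y) x 26 mm high with a steel knob (16 mm across, its top 16 mm above the bar) in the middle of its top. Origin: centre of its underside, z up. It starts on the wooden shelf of the scale, knob up, long side roughly along the scale's y.
- jar_500: sealed grey jar with lid in white, 74 mm across, 105 mm high, total 500 g (to 2 %). Origin: centre of its underside. It starts either on the scale's square pan or on the wooden jar rack.
- jar_600: sealed grey jar with lid in green, 74 mm across, 105 mm high, total 600 g (to 2 %). Origin: centre of its underside. It starts either on the scale's square pan or on the wooden jar rack.
- jar_700: sealed grey jar with lid in orange, 74 mm across, 105 mm high, total 700 g (to 2 %). Origin: centre of its underside. It starts either on the scale's square pan or on the wooden jar rack.
Mind the look-alikes: they are no part of the job. Of the things that look like the weight_400, the larger one is meant.

How it is judged:
At the end, for the whole second after the job is handed in: The jar is still on the square pan; the two weights that add up to its mass lie flat on the wide pan (centres within 90 mm in x and 30 mm in y of its centre), the third weight is on the shelf, and the beam is level within 0.022 rad and at rest (value of joint beam between -0.022 and 0.022 rad and velocity of joint beam between -0.03 and 0.03 rad/s and ((horizontal distance between jar_500 and jarpan_top below 0.045 m and (x of weight_200 in the frame of loadpan_top between -0.09 and 0.09 m and y of weight_200 in the frame of loadpan_top between -0.03 and 0.03 m and z of weight_200 in the frame of loadpan_top between -0.006 and 0.006 m and angle between weight_200's own z axis and vertical below 0.08 rad) and (x of weight_300 in the frame of loadpan_top between -0.09 and 0.09 m and y of weight_300 in the frame of loadpan_top between -0.03 and 0.03 m and z of weight_300 in the frame of loadpan_top between -0.006 and 0.006 m and angle between weight_300's own z axis and vertical below 0.08 rad) and (x of weight_400 in the frame of scale between -0.1 and 0.1 m and y of weight_400 in the frame of scale between -0.35 and -0.19 m and z of weight_400 in the frame of scale between 0.104 and 0.116 m)) or (horizontal distance between jar_600 and jarpan_top below 0.045 m and (x of weight_200 in the frame of loadpan_top between -0.09 and 0.09 m and y of weight_200 in the frame of loadpan_top between -0.03 and 0.03 m and z of weight_200 in the frame of loadpan_top between -0.006 and 0.006 m and angle between weight_200's own z axis and vertical below 0.08 rad) and (x of weight_400 in the frame of loadpan_top between -0.09 and 0.09 m and y of weight_400 in the frame of loadpan_top between -0.03 and 0.03 m and z of weight_400 in the frame of loadpan_top between -0.006 and 0.006 m and angle between weight_400's own z axis and vertical below 0.08 rad) and (x of weight_300 in the frame of scale between -0.1 and 0.1 m and y of weight_300 in the frame of scale between -0.35 and -0.19 m and z of weight_300 in the frame of scale between 0.104 and 0.116 m)) or (horizontal distance between jar_700 and jarpan_top below 0.045 m and (x of weight_300 in the frame of loadpan_top between -0.09 and 0.09 m and y of weight_300 in the frame of loadpan_top between -0.03 and 0.03 m and z of weight_300 in the frame of loadpan_top between -0.006 and 0.006 m and angle between weight_300's own z axis and vertical below 0.08 rad) and (x of weight_400 in the frame of loadpan_top between -0.09 and 0.09 m and y of weight_400 in the frame of loadpan_top between -0.03 and 0.03 m and z of weight_400 in the frame of loadpan_top between -0.006 and 0.006 m and angle between weight_400's own z axis and vertical below 0.08 rad) and (x of weight_200 in the frame of scale between -0.1 and 0.1 m and y of weight_200 in the frame of scale between -0.35 and -0.19 m and z of weight_200 in the frame of scale between 0.104 and 0.116 m))) and linear speed of each of weight_200, weight_300, weight_400 below 0.02 m/s); the robot touches nothing.
It fails at once if a jar is moved (more than 40 mm) or tipped (distance of any of jar_500, jar_600, jar_700 from where it was at the start of the episode above 0.04 m or angle between any of jar_500, jar_600, jar_700's own z axis and vertical above 0.3 rad).
It fails at once if a weight is lifted more than 30 mm above the shelf (z of any of weight_200, weight_300, weight_400 in the frame of scale above 0.14 m).
It also fails if it takes over 51 s, if anything falls off the work surface, if the arm or the gripper's body presses on something with over 40 N, if the wrist force passes 120 N, or if a joint passes its speed limit or range.

## Working session

There is one attempt and no reset: what is moved stays moved. The work goes in short steps, Python scripts to look and compute and a tool call to move; the robot and the scene stay as the last step left them, time stands still between calls to the robot, and variables do not carry over. Pictures are saved under pics/ and viewed, at most 10 in all, crops included, and the job is handed in when it is done.

Besides the shell and the picture viewer there is one more tool, called by a JSON object that holds its "name" and its "arguments", one argument or row to a line. jog_arm: Moves the arm, as the interface text tells. Its arguments: {"type":"object","properties":{"deltas":{"type":"array"},"newtons":{"type":"number"}},"required":["deltas"]}

```bash
mkdir -p pics
cat > h.py <<'E'
import numpy as np, cv2
from station import bot
from scipy.spatial.transform import Rotation as R
def cam(n,f=None):
    c=bot.read_camera(n)
    if f: cv2.imwrite(f,c["img"][:,:,::-1])
    return c
def att(c):
    a=np.array(c["attitude"],float)
    return a if a.shape==(3,3) else R.from_quat(np.r_[a[1:],a[0]]).as_matrix()
def px(c,u,v,z):
    d=att(c)@np.linalg.solve(np.array(c["K"]),[u,v,1.]); e=np.array(c["eye"])
    return e+d*(z-e[2])/d[2]
def proj(c,p):
    q=np.array(c["K"])@(att(c).T@(np.array(p)-c["eye"])); return q[:2]/q[2]
E
python3 - <<'E'
from h import *
for n in("scene","top"):
    c=cam(n,f"pics/{n}0.png"); print(n,c["K"],c["eye"],c["attitude"])
print(bot.get_obs(),bot.tip_reach)
E
```

```text
scene [[365.72440807   0.         324.4641551 ]
 [  0.         365.72440807 197.61227123]
 [  0.           0.           1.        ]] [ 1.01838185 -0.1074889   0.68464685] [-0.28743199  0.81940345  0.46591476 -0.16995373]
top [[453.22406273   0.         322.94963266]
 [  0.         453.22406273 200.34715649]
 [  0.           0.           1.        ]] [0.50291816 0.15935798 1.04785972] [ 0.02662638 -0.6979951   0.71405558 -0.04710112]
{'t': 0.1, 'q': array([ 1.05693709,  0.47770318,  0.02231062,  1.55633367, -0.01150201,
        1.10927301, -0.08305456]), 'joint_vel': array([-0.00117386, -0.0033088 , -0.00083765, -0.00289829,  0.00063401,
        0.00093422, -0.00044692]), 'joint_torque': array([ 4.79034061e-03, -5.97766435e+01,  1.61403783e+00, -2.81958300e+01,
        1.29343182e-02,  4.97970352e-03, -6.86903581e-05]), 'eef_pos': array([ 0.2662557 , -0.61974428,  0.25243982]), 'tool_rot': array([-7.67179541e-04,  9.79480721e-01,  2.01536314e-01, -2.07866779e-04]), 'contact_force': array([-0.82200875,  0.85201684,  0.34933675]), 'torque': array([ 0.00176849, -0.00630813,  0.0286816 ]), 'grasp_force': 0.0, 'gripper_width': 0.9992486696320758} 0.022
```

View pics/scene0.png

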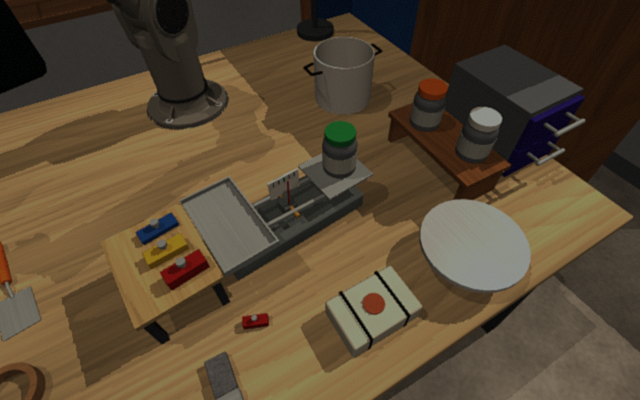

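View pics/top0.png

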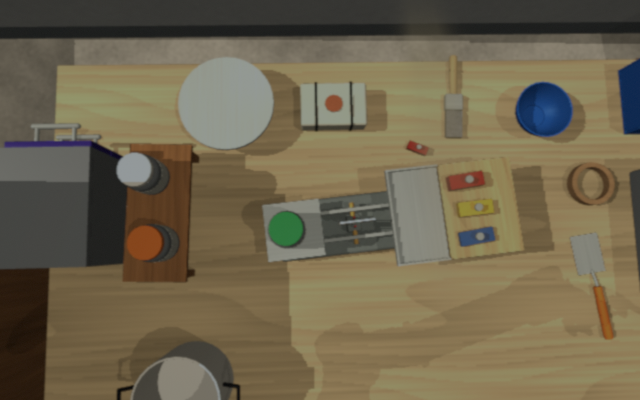

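The green-lidded jar (600 g), at (286,229) in the top view, stands on the square pan, so the blue and red weights must go over and yellow stays. The large red one is on the shelf at (466,181). The decoy, at (418,148), lies on the table.

Run:
```python
from h import *
i=cv2.imread("pics/top0.png")[145:275,375:535]
cv2.imwrite("pics/c1.png",cv2.resize(i,None,fx=4.5,fy=4.5,interpolation=cv2.INTER_CUBIC))
```

```text
(no output)
```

View pics/c1.png

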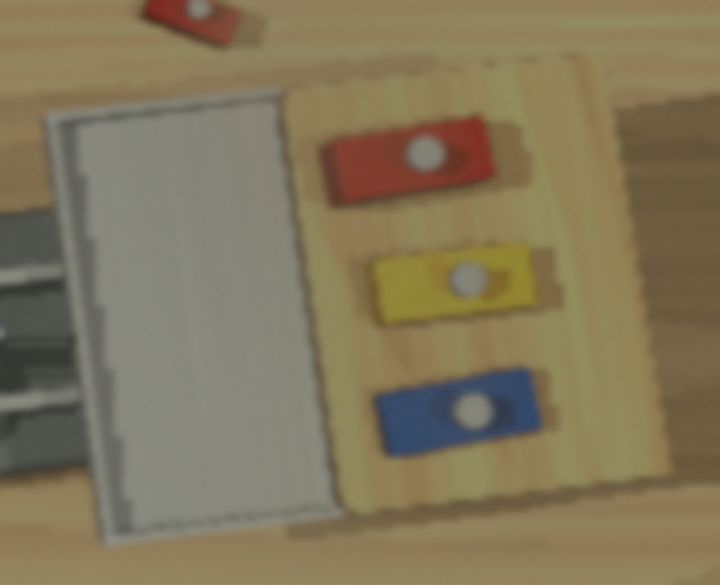

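{"name": "jog_arm", "arguments": {
  "deltas": [
    [0,0,0,0,0,0,0],
    [0,0,0,0,0,0,0],
    [0,0,0,0,0,0,0],
    [0,0,0,0,0,0,0]
  ]
}}

```text
t: 0.5
eef_pos: [0.2665, -0.6202, 0.2533]
tool_rot: [-0.0, 0.979, 0.202, 0.0]
contact_force: [0.2, 0.2, -0.2]
gripper_width: 0.331
grasp_force: 0.0
```

```bash
cat >> h.py <<'E'
from scipy.optimize import least_squares
def P(c,u,v,z): return px(c,375+(u+.5)/4.5-.5,145+(v+.5)/4.5-.5,z)[:2]
E
python3 - <<'E'
from h import *
c=cam("top"); print("tip",bot.tip_reach)
# shelf corners in scale frame (x,y): which image side is +x? scale +y points image left; z up
q=np.array([P(c,u,v,.11) for u,v in((285,90),(605,57),(670,472),(345,515))])
print(q.round(4))
for s in(1,-1):
    m=np.array([(s*.1,-.1875),(s*.1,-.3425),(-s*.1,-.3425),(-s*.1,-.1875)])
    f=lambda p:((m@np.array([[np.cos(p[2]),np.sin(p[2])],[-np.sin(p[2]),np.cos(p[2])]])+p[:2])-q).ravel()
    for g in(0,2,4):
        r=least_squares(f,[.5,.1,g])
        if r.cost<1e-3: best=r.x;print(s,r.x,r.cost,r.fun.round(4)); break
t=best[2]; Rm=np.array([[np.cos(t),-np.sin(t)],[np.sin(t),np.cos(t)]])
np.save("sc.npy",best)
for n,k,z,cs in(("red",(426,153),.152,((325,145),(485,117),(495,180),(335,206))),("yel",(468,279),.145,((372,262),(530,245),(537,305),(380,325))),("blue",(474,410),.139,((378,395),(530,370),(540,430),(388,455)))):
    w=P(c,*k,z); b=np.array([P(c,*x,z-.016) for x in cs])
    print(n,"world",w.round(4),"scale",((w-best[:2])@Rm).round(4),"bar",(((b-best[:2])@Rm)).round(4).tolist(), ((b.mean(0)-best[:2])@Rm).round(4))
o=bot.get_obs()["tool_rot"]; print("tool\n",R.from_quat(np.r_[o[1:],o[0]]).as_matrix().round(3))
print("axes x",Rm[:,0],"y",Rm[:,1])
E
```

```text
tip 0.022
[[ 0.6716 -0.114 ]
 [ 0.6845 -0.2672]
 [ 0.489  -0.2845]
 [ 0.473  -0.1317]]
1 [0.55554313 0.06457205 0.09059343] 4.763562180379864e-06 [ 0.0005  0.0009  0.0016 -0.0003 -0.002  -0.0011 -0.0001  0.0005]
red world [ 0.6342 -0.164 ] scale [ 0.0577 -0.2347] bar [[0.0683, -0.195], [0.0729, -0.2702], [0.0437, -0.2704], [0.04, -0.1956]] [ 0.0562 -0.2328]
yel world [ 0.5778 -0.1822] scale [-2.000e-04 -2.478e-01] bar [[0.0132, -0.2111], [0.0128, -0.2848], [-0.0148, -0.2837], [-0.0157, -0.2105]] [-0.0011 -0.2475]
blue world [ 0.5192 -0.1836] scale [-0.0586 -0.2439] bar [[-0.0471, -0.207], [-0.0438, -0.2784], [-0.0714, -0.2788], [-0.0746, -0.2075]] [-0.0592 -0.2429]
tool
 [[ 0.919  0.395  0.   ]
 [ 0.395 -0.919 -0.   ]
 [ 0.     0.    -1.   ]]
axes x [0.99589922 0.09046957] y [-0.09046957  0.99589922]
```

{"name": "jog_arm", "arguments": {
  "deltas": [
    [0.0257,0.0381,0,0,0,0.1255,0],
    [0.0257,0.0381,0,0,0,0.1255,0],
    [0.0257,0.0381,0,0,0,0.1255,0],
    [0.0257,0.0381,0,0,0,0.1255,0],
    [0.0257,0.0381,0,0,0,0.1255,0],
    [0.0257,0.0381,0,0,0,0.1255,0],
    [0.0257,0.0381,0,0,0,0.1255,0],
    [0.0257,0.0381,0,0,0,0.1255,0],
    [0.0257,0.0381,0,0,0,0.1255,0],
    [0.0257,0.0381,0,0,0,0.1255,0]
  ]
}}

```text
t: 1.55
eef_pos: [0.5243, -0.2377, 0.2537]
tool_rot: [0.0, 0.673, 0.74, 0.0]
contact_force: [0.3, -0.5, 0.2]
gripper_width: 0.006
grasp_force: 0.0
```

{"name": "jog_arm", "arguments": {
  "deltas": [
    [0,0,-0.02,0,0,0,0],
    [0,0,-0.02,0,0,0,0],
    [0,0,-0.01,0,0,0,0],
    [0,0,0,0,0,0,0]
  ]
}}

```text
t: 1.95
eef_pos: [0.5224, -0.2392, 0.202]
tool_rot: [-0.001, 0.675, 0.738, -0.001]
contact_force: [-0.7, -0.2, -0.3]
gripper_width: -0.002
grasp_force: 0.0
```

```bash
cat >> h.py <<'E'
def st():
    o=bot.get_obs(); b=np.load("sc.npy"); t=b[2]; Rm=np.array([[np.cos(t),-np.sin(t)],[np.sin(t),np.cos(t)]])
    M=R.from_quat(np.r_[o["tool_rot"][1:],o["tool_rot"][0]]).as_matrix()
    print("t",o["t"],"pos",o["eef_pos"].round(4),"scale",((o["eef_pos"][:2]-b[:2])@Rm).round(4),"F",o["contact_force"].round(1),"yaw",np.arctan2(M[1,1],M[0,1])-t,"zax",M[:,2].round(3),"w",o["gripper_width"])
E
python3 - <<'E'
from h import *
st()
i=cam("scene")["img"][150:350,80:330,::-1]
cv2.imwrite("pics/s1.png",cv2.resize(i,None,fx=3,fy=3))
E
```

```text
t 1.95 pos [ 0.5224 -0.2392  0.202 ] scale [-0.0604 -0.2996] F [-0.7 -0.2 -0.3] yaw -0.0010758683048773393 zax [-0.003  0.001 -1.   ] w -0.0018649093700749484
```

View pics/s1.png

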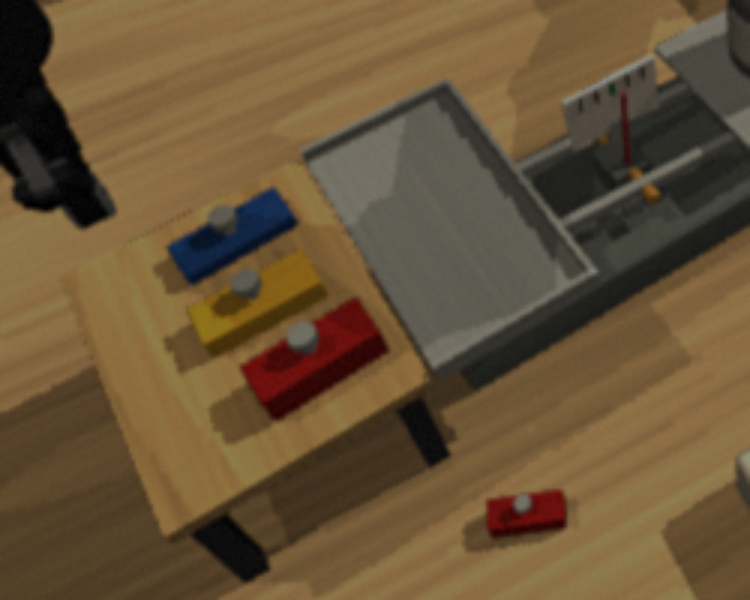

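The crop shows the closed fingertips behind the blue weight, at about (92,215). The knob faces look as expected. I'll descend in small steps and check the tip height from the projection.

{"name": "jog_arm", "arguments": {
  "deltas": [
    [0.001,0,-0.02,0,0,0,0],
    [0,0,-0.02,0,0,0,0],
    [0,0,-0.014,0,0,0,0],
    [0,0,-0.008,0,0,0,0],
    [0,0,0,0,0,0,0]
  ]
}}

```text
t: 2.5
eef_pos: [0.5241, -0.2393, 0.1408]
tool_rot: [-0.001, 0.675, 0.738, -0.0]
contact_force: [-0.7, 0.0, -0.1]
gripper_width: 0.001
grasp_force: 0.0
```

Run:
```python
from h import *
st(); c=cam("scene")
for z in(.168,.180,.19): print(z,(proj(c,[.5224,-.2392,z])-[80,150])*3)
i=c["img"][170:300,80:240,::-1]
cv2.imwrite("pics/s2.png",cv2.resize(i,None,fx=4,fy=4))
```

```text
t 2.5 pos [ 0.5241 -0.2393  0.1408] scale [-0.0588 -0.2997] F [-0.7  0.  -0.1] yaw -0.0008670496612191297 zax [-0.001  0.    -1.   ] w 0.0005856081272753444
0.168 [107.81266892 225.75135191]
0.18 [ 98.20750763 213.66951955]
0.19 [ 89.98041538 203.32108849]
```

View pics/s2.png

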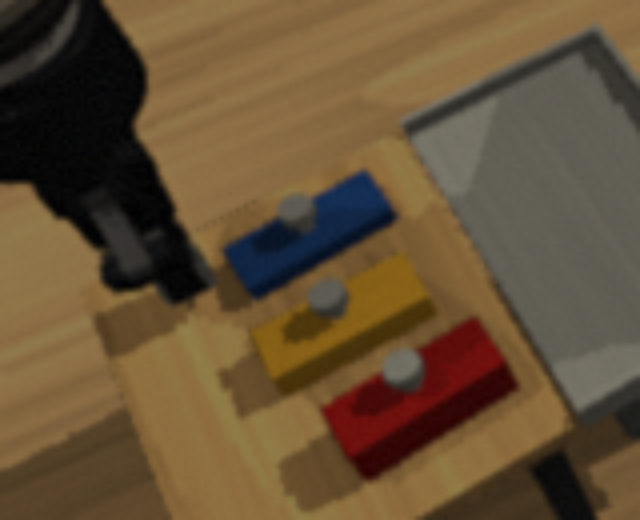

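{"name": "jog_arm", "arguments": {
  "deltas": [
    [0,0,-0.006,0,0,0,0],
    [0,0,0,0,0,0,0],
    [-0.0009,0.01,0,0,0,0,0],
    [-0.0009,0.01,0,0,0,0,0],
    [-0.0009,0.01,0,0,0,0,0],
    [-0.0009,0.01,0,0,0,0,0],
    [-0.0009,0.01,0,0,0,0,0],
    [0,0,0,0,0,0,0]
  ]
}}

```text
t: 3.35
eef_pos: [0.5201, -0.1869, 0.1355]
tool_rot: [-0.0, 0.674, 0.739, 0.0]
contact_force: [-0.1, 0.2, -0.4]
gripper_width: -0.0
grasp_force: 0.0
```

{"name": "jog_arm", "arguments": {
  "deltas": [
    [-0.0009,0.01,0,0,0,0,0],
    [-0.0009,0.01,0,0,0,0,0],
    [-0.0009,0.01,0,0,0,0,0],
    [-0.0009,0.01,0,0,0,0,0],
    [-0.0009,0.01,0,0,0,0,0],
    [-0.0006,0.007,0,0,0,0,0],
    [0,0,0,0,0,0,0]
  ]
}}

```text
t: 4.05
eef_pos: [0.5148, -0.1306, 0.1353]
tool_rot: [-0.0, 0.674, 0.739, 0.0]
contact_force: [1.0, -0.3, 0.2]
gripper_width: -0.0
grasp_force: 0.0
```

Run:
```python
from h import *
st(); c=cam("scene")
i=c["img"][150:300,100:300,::-1]
cv2.imwrite("pics/s3.png",cv2.resize(i,None,fx=4,fy=4))
b=np.load("sc.npy");X=np.array([np.cos(b[2]),np.sin(b[2])]);Y=np.array([-X[1],X[0]])
for x in(-.075,-.045):
  for y in(-.097,-.169):
    print(x,y,((proj(c,[*(b[:2]+x*X+y*Y),.121])-[100,150])*4).round())
```

```text
t 4.05 pos [ 0.5148 -0.1306  0.1353] scale [-0.0582 -0.1906] F [ 1.  -0.3  0.2] yaw 0.0014419165858692018 zax [-0.     0.001 -1.   ] w -0.00015422411590029433
-0.075 -0.097 [500. 142.]
-0.075 -0.169 [367. 207.]
-0.045 -0.097 [527. 178.]
-0.045 -0.169 [392. 246.]
```

View pics/s3.png

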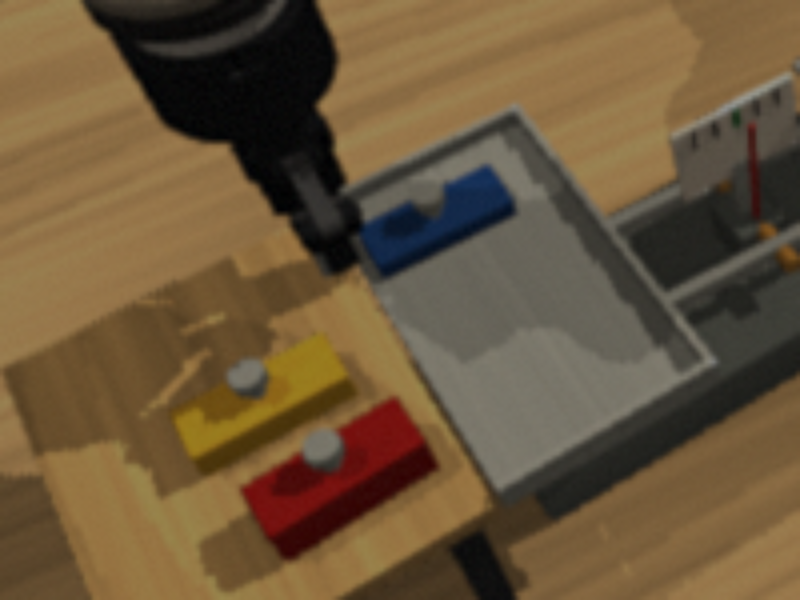

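Blue is flat on the pan, about 10 mm short of the target. I'll push it 10 mm more, then move over behind red.

{"name": "jog_arm", "arguments": {
  "deltas": [
    [-0.0005,0.006,0,0,0,0,0],
    [-0.0005,0.005,0,0,0,0,0],
    [0,0,0,0,0,0,0],
    [0.0009,-0.01,0,0,0,0,0],
    [0,0,0.02,0,0,0,0],
    [0,0,0.025,0,0,0,0],
    [0,0,0.02,0,0,0,0],
    [0,0,0,0,0,0,0]
  ]
}}

```text
t: 4.9
eef_pos: [0.5166, -0.1324, 0.203]
tool_rot: [0.002, 0.675, 0.738, 0.001]
contact_force: [-0.1, -0.2, -0.3]
gripper_width: -0.002
grasp_force: 0.0
```

{"name": "jog_arm", "arguments": {
  "deltas": [
    [0.0305,-0.022,0,0,0,0,0],
    [0.031,-0.022,0,0,0,0,0],
    [0.031,-0.023,0,0,0,0,0],
    [0.031,-0.022,0,0,0,0,0],
    [0,0,0,0,0,0,0],
    [0,0,0,0,0,0,0]
  ]
}}

```text
t: 5.5
eef_pos: [0.6377, -0.221, 0.1985]
tool_rot: [-0.001, 0.675, 0.738, -0.0]
contact_force: [-1.2, 0.3, -0.6]
gripper_width: -0.004
grasp_force: 0.0
```

Run:
```python
from h import *
st(); c=cam("top")
i=c["img"][145:275,375:535,::-1]
cv2.imwrite("pics/t2.png",cv2.resize(i,None,fx=4.5,fy=4.5,interpolation=cv2.INTER_CUBIC))
```

```text
t 5.5 pos [ 0.6377 -0.221   0.1985] scale [ 0.056  -0.2918] F [-1.2  0.3 -0.6] yaw -0.001867304473382278 zax [-0.002  0.001 -1.   ] w -0.0037101295894873413
```

View pics/t2.png

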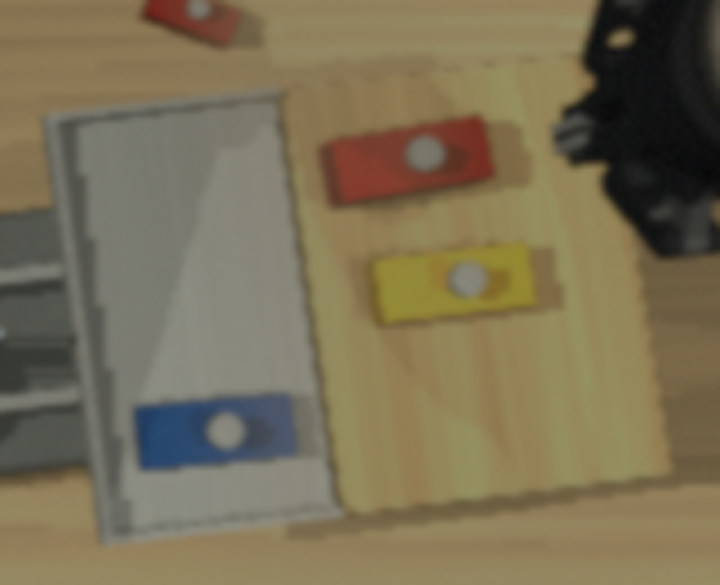

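Blue is well inside the pan, with its knob at (226,430), and red and yellow are untouched. Next is red.

{"name": "jog_arm", "arguments": {
  "deltas": [
    [0.001,0,-0.02,0,0,0,0],
    [0,0,-0.02,0,0,0,0],
    [0,0,-0.014,0,0,0,0],
    [0,0,-0.009,0,0,0,0],
    [0,0,0,0,0,0,0],
    [0,0,0,0,0,0,0]
  ]
}}

```text
t: 6.15
eef_pos: [0.6395, -0.2201, 0.1379]
tool_rot: [0.0, 0.675, 0.738, 0.0]
contact_force: [0.0, -0.2, -0.4]
gripper_width: 0.005
grasp_force: 0.0
```

{"name": "jog_arm", "arguments": {
  "deltas": [
    [-0.0009,0.01,0,0,0,0,0],
    [-0.0009,0.01,0,0,0,0,0],
    [-0.0009,0.01,0,0,0,0,0],
    [-0.0009,0.01,0,0,0,0,0],
    [-0.0009,0.01,0,0,0,0,0],
    [0,0,0,0,0,0,0]
  ]
}}

```text
t: 6.75
eef_pos: [0.6349, -0.1672, 0.1375]
tool_rot: [-0.0, 0.674, 0.739, 0.001]
contact_force: [0.4, -0.6, -0.1]
gripper_width: 0.001
grasp_force: 0.0
```

{"name": "jog_arm", "arguments": {
  "deltas": [
    [-0.0009,0.01,0,0,0,0,0],
    [-0.0009,0.01,0,0,0,0,0],
    [-0.0009,0.01,0,0,0,0,0],
    [-0.0009,0.01,0,0,0,0,0],
    [-0.0009,0.01,0,0,0,0,0],
    [-0.0005,0.006,0,0,0,0,0],
    [-0.0004,0.004,0,0,0,0,0],
    [0,0,0,0,0,0,0]
  ]
}}

```text
t: 7.55
eef_pos: [0.6294, -0.1091, 0.1374]
tool_rot: [-0.0, 0.674, 0.739, 0.0]
contact_force: [0.0, 0.5, 0.4]
gripper_width: -0.001
grasp_force: 0.0
```

Run:
```python
from h import *
st(); c=cam("scene")
i=c["img"][150:300,100:300,::-1]
cv2.imwrite("pics/s4.png",cv2.resize(i,None,fx=4,fy=4))
```

```text
t 7.55 pos [ 0.6294 -0.1091  0.1374] scale [ 0.0578 -0.1797] F [0.  0.5 0.4] yaw 0.0003446406544011793 zax [ 0.     0.001 -1.   ] w -0.001284179262467317
```

View pics/s4.png

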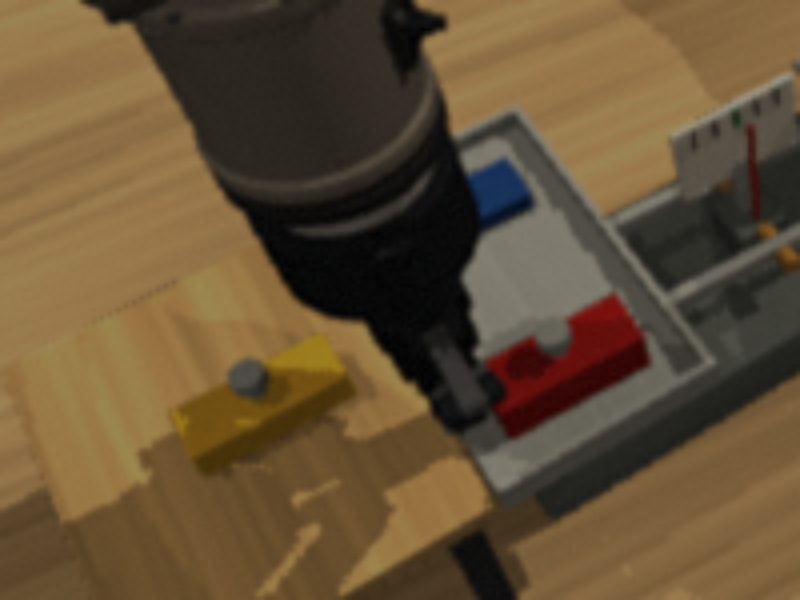

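Red lies on the pan, but the needle hasn't swung yet. I'll retreat, wait for it to settle, and look.

{"name": "jog_arm", "arguments": {
  "deltas": [
    [0.0009,-0.01,0,0,0,0,0],
    [0.0009,-0.01,0.005,0,0,0,0],
    [0,0,0.03,0,0,0,0],
    [0,0,0.03,0,0,0,0],
    [0,-0.03,0.03,0,0,0,0],
    [0,-0.04,0,0,0,0,0],
    [0,-0.045,0,0,0,0,0],
    [0,-0.04,0,0,0,0,0],
    [0,0,0,0,0,0,0],
    [0,0,0,0,0,0,0]
  ]
}}

```text
t: 8.6
eef_pos: [0.6303, -0.288, 0.2323]
tool_rot: [0.0, 0.676, 0.737, -0.0]
contact_force: [-0.2, 0.7, -0.4]
gripper_width: 0.002
grasp_force: 0.0
```

{"name": "jog_arm", "arguments": {
  "deltas": [
    [0,0,0,0,0,0,0],
    [0,0,0,0,0,0,0],
    [0,0,0,0,0,0,0],
    [0,0,0,0,0,0,0],
    [0,0,0,0,0,0,0],
    [0,0,0,0,0,0,0],
    [0,0,0,0,0,0,0],
    [0,0,0,0,0,0,0],
    [0,0,0,0,0,0,0],
    [0,0,0,0,0,0,0]
  ]
}}

```text
t: 9.6
eef_pos: [0.6312, -0.2852, 0.2323]
tool_rot: [0.0, 0.675, 0.738, 0.0]
contact_force: [0.1, 0.3, 0.9]
gripper_width: -0.004
grasp_force: 0.0
```

{"name": "jog_arm", "arguments": {
  "deltas": [
    [0,0,0,0,0,0,0],
    [0,0,0,0,0,0,0],
    [0,0,0,0,0,0,0],
    [0,0,0,0,0,0,0],
    [0,0,0,0,0,0,0],
    [0,0,0,0,0,0,0],
    [0,0,0,0,0,0,0],
    [0,0,0,0,0,0,0],
    [0,0,0,0,0,0,0],
    [0,0,0,0,0,0,0]
  ]
}}

```text
t: 10.6
eef_pos: [0.6312, -0.2852, 0.2323]
tool_rot: [-0.0, 0.675, 0.738, 0.0]
contact_force: [-1.0, -0.8, -0.4]
gripper_width: 0.001
grasp_force: 0.0
```

Run:
```python
from h import *
st(); a=cam("scene")["img"][150:300,100:300,::-1]; b=cam("top")["img"][145:275,375:535,::-1]
a=cv2.resize(a,(400,300),interpolation=cv2.INTER_CUBIC);
a=cv2.resize(cam("scene")["img"][140:290,140:340,::-1],(800,600),interpolation=cv2.INTER_CUBIC)
cv2.imwrite("pics/s5.png",a)
cv2.imwrite("pics/t5.png",cv2.resize(b,None,fx=4.5,fy=4.5,interpolation=cv2.INTER_CUBIC))
```

```text
t 10.6 pos [ 0.6312 -0.2852  0.2323] scale [ 0.0437 -0.3551] F [-1.  -0.8 -0.4] yaw -0.000605842094474493 zax [-0.  0. -1.] w 0.0006738188547208184
```

View pics/s5.png

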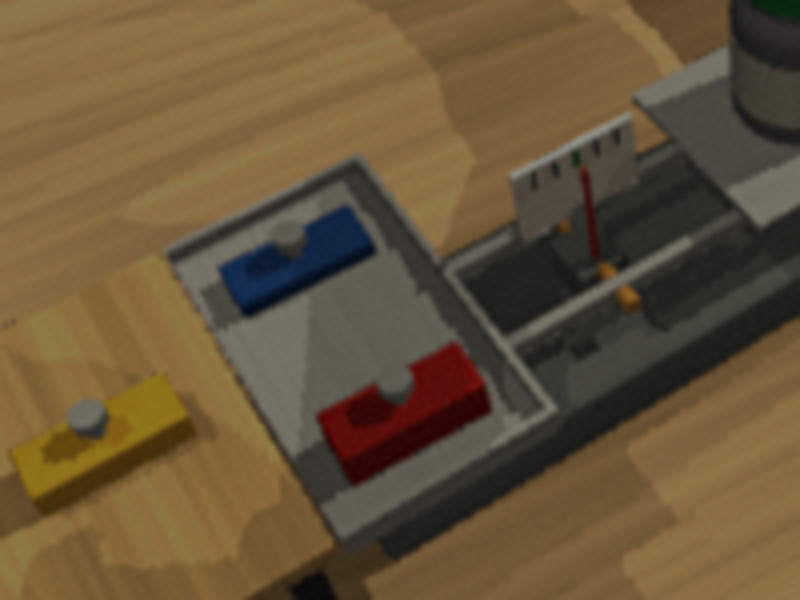

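View pics/t5.png

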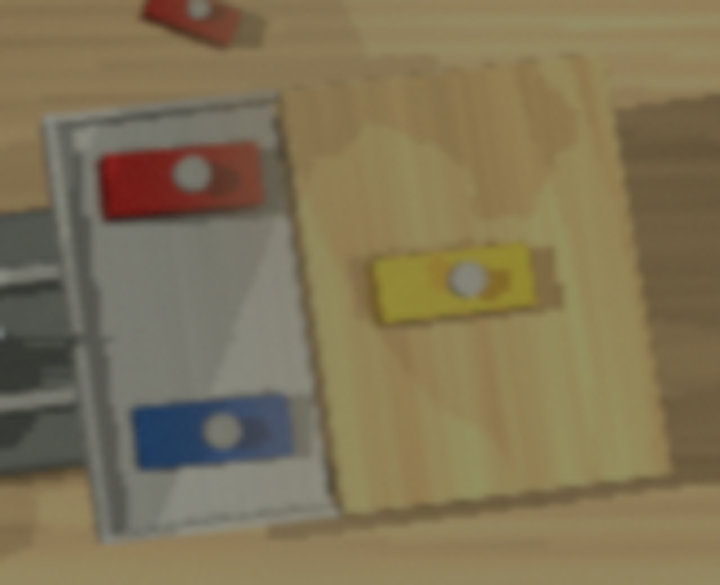

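Both weights lie flat on the pan: red's knob is at (192,174) and blue's at (222,431) in the top crop. The pan has sunk and the needle stands close to the green mark.

Run:
```python
from h import *
c=cam("top"); b=np.load("sc.npy");t=b[2];Rm=np.array([[np.cos(t),-np.sin(t)],[np.sin(t),np.cos(t)]])
ok=1
for k,z in(((192,174),.142),((222,431),.129)):
    p=(P(c,*k,z)-b[:2])@Rm; print(p); ok&=abs(p[1]+.13)<.024
if ok: print(bot.hand_in())
```

```text
[ 0.06108641 -0.13108878]
[-0.05507596 -0.13197328]
the job is handed in; nothing more can be done
None
```

I slid the blue 200 g and red 400 g weights onto the wide pan to balance the green-lidded 600 g jar, left the yellow weight on the shelf, and handed the job in; in the last camera views both lay flat within 2 mm of the pan's centre line and the needle stood near the green mark (beam angle not measured, verdict not shown).

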